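# Comb the scattered stir sticks into rows

## Robot

A 6-joint arm with a two-finger parallel gripper is mounted at the origin on a cart in front of the work surface, level with it; the furniture and walls round the work are solid. World frame = base frame: x ahead of the robot, y to its left, z up, the work surface at z = 0. Lengths are in mm, angles in rad, forces in N, time in s.
With the tool pointing down it reaches from about 350 to 875 mm from the base axis. Payload 4.2 kg.
Tool frame: the origin (TCP) lies between the finger pads; the fingertips stand 22 mm ahead of it and the grasp point (between the pads) lies 3 mm ahead of it; z points along the fingers, x is the direction in which the jaws open and shut, and the axes are right-handed (so a half turn about z gives the same grasp; the last joint's range is limited). The gripper opens to 85 mm and grips with 20 to 120 N. Pads are 22 mm wide; open, the fingers measure 114 mm over their backs; the gripper's body (76 mm by 85 mm) begins 54 mm behind the grasp point. The pads swing forward as they close: fully open they stand 13 mm farther back than shut.
Start: joints at [-1.037, 0.385, 0.008, 0, -1.194, -0.259], TCP at [169.613, -601.524, 253.312] pointing down, gripper open.
Joint ranges: [-3.14, 3.14], [-1.21, 2.06], [-1.07, 1.41], [-3.16, 2.05], [-2.99, -0.16], [-3.1, 3.1]. Speed limits (rad/s): [2.79, 2.79, 3.14, 3.14, 3.14, 3.14].

## Interface

Orientations are given as a unit quaternion [x, y, z, w].
In Python, from bench import arm gives the robot as it stands.
- The arm moves only by the tool step_arm, never from a script. Its argument "deltas" is a list of rows, each a list of 7 numbers: the finger opening in mm, from 0 to 85.4, then the shift along the tool's x, y, z in mm, then the turn, a rotation vector about the tool's x, y, z in degrees. In form: [[jaw, dx, dy, dz, wx, wy, wz], ...]. A call has 1 to 20 rows; each row is the pose to reach, as a shift and turn from the pose commanded when the call began, along the tool's axes at that moment; what a row does not reach only later rows make up. A row lasts 1/12 s, in which the tool goes at most 41.7 mm and 7.16 degrees, less where a joint would pass 70% of its speed; a pose out of reach is approached as far as the arm can. A call with a gripper value outside its range is refused whole. The fingers move at their own pace and stop on an object; the grip force is fixed at half the most. Time passes only in rows, so rows that repeat a pose let the fingers close. It gives the time, the measured TCP pose, the force and the opening at its end, in the units of the state.
- arm.read_state(): the state, without advancing time (a new reading comes with each control period).
- arm.get_image(name): name is "scene" or "top" or "wrist"; returns (picture, depth): 384x512x3 uint8, red, green, blue; 384x512 float32, mm along the optical axis (not along the pixel's ray), 0 where there is no reading.
- arm.get_calibration(name): a dict with "fx", "fy", "cx", "cy" (pixels), "distortion" ([k1, k2, p1, p2, k3] as OpenCV has them; the pictures are not rectified), "position" and "attitude" of the camera in the world. Camera axes: x right, y up, looking along -z (the intrinsics and any distortion apply to the point x, -y, -z); pixel columns grow to the right and rows downward; lengths in mm; the calibration is good to about 2 mm. A picture is of the moment at which its call begins: read the wrist's pose just before it. get_calibration takes no time and is no camera call; for the wrist camera it gives the pose at the moment of the call.
- arm.job_done(): hands the job in, once; it reports no verdict.
The state is a dict: "clock": time; "joints": joint angles; "joint_vel": joint speeds; "joint_efforts": joint torques, N m; "position": TCP position; "ee_rot": TCP orientation; "contact_force": force on the tool from outside, world axes, zero at the start; "wrist_torque": the same for the moment, N m; "gripper_width": finger opening in mm.
Only numpy, scipy, OpenCV 4.12 (cv2) and the standard library are available. Lean on these libraries where they do the work, as an engineer would, in place of code of your own. Each camera call takes 0.05 s, during which the arm holds its last target. There are 200 camera calls.

## Task

Pick up the small dark wooden rake by its upright post and comb the three scattered bamboo stir sticks together with it, so that they lie flat on the worktop, parallel and close side by side with their ends roughly level. Move the sticks only with the rake, never with the gripper, and leave the rake standing upright on its teeth on the worktop.

Things in the scene. Friction and masses are not known exactly. Their poses are not given: they have to be found in the camera images.
- rake_grip (a point): On the axis of the loose rake's upright post, 68 mm above the teeth tips it stands on (0.2 kg). Post 26 x 26 mm, faces square to x and y, 30 to 98 mm above the tips, 20 mm brass cap to 101. Dark head 170 mm along x, 44 mm wide, 16 to 30 mm above the tips. Brass teeth 20 mm apart in a row on each long side, faces 20.5 mm from centre line. Starts left or right of the sticks, 15 cm or more from the middle one.
- stick_a_center (a point): Centre of the left one (largest y at the start) of three alike loose bamboo stir sticks, 140 mm long (x axis, towards the dark band near one end), 9 mm wide, 8 mm high, 12 g, lying flat on the worktop, pointing roughly away from the robot, splayed, about 7 cm apart.
- stick_b_center (a point): Centre of the middle one of three alike loose bamboo stir sticks, 140 mm long (x axis, towards the dark band near one end), 9 mm wide, 8 mm high, 12 g, lying flat on the worktop, pointing roughly away from the robot, splayed, about 7 cm apart.
- stick_c_center (a point): Centre of the right one (smallest y at the start) of three alike loose bamboo stir sticks, 140 mm long (x axis, towards the dark band near one end), 9 mm wide, 8 mm high, 12 g, lying flat on the worktop, pointing roughly away from the robot, splayed, about 7 cm apart.
Not all that is in view belongs to the job. What is shaped like the part that bears stick_b_center but green is not meant.

How it is judged (in metres and radians):
On the way:
1. the rake pushes against a stick ((contact force between rake and stick_a above 0.01 N or contact force between rake and stick_b above 0.01 N or contact force between rake and stick_c above 0.01 N)), for 0.05 s.
At the end, for the whole second after the job is handed in: All three sticks lie flat on the worktop, parallel to one another within 0.2 rad, the centres of left and middle and of middle and right stick each less than 45 mm apart; the rake stands on its teeth on the worktop, upright within 0.12 rad; all at rest (angle between the x axis of stick_a_center and the x axis of stick_b_center, either way round below 0.2 rad and angle between the x axis of each of stick_b_center, stick_a_center and the x axis of stick_c_center, either way round below 0.2 rad and horizontal distance between stick_a_center and stick_b_center below 0.045 m and horizontal distance between stick_b_center and stick_c_center below 0.045 m and height (world z) of each of stick_a_center, stick_b_center, stick_c_center below 0.008 m and angle between each of stick_a_center, stick_b_center, stick_c_center's own x axis and vertical above 1.48 rad and linear speed of each of stick_a, stick_b, stick_c, rake below 0.02 m/s and angle between rake_grip's own z axis and vertical below 0.12 rad and height (world z) of rake_grip below 0.074 m); the robot touches nothing.
It fails at once if the gripper or arm pushes a stick (contact force between any of the fingers, the arm and stick_a above 0.5 N or contact force between any of the fingers, the arm and stick_b above 0.5 N or contact force between any of the fingers, the arm and stick_c above 0.5 N).
It also fails if it takes over 38 s, if anything falls off the work surface, if the arm or the gripper's body presses on something with over 40 N, if the wrist force passes 120 N, or if a joint passes its speed limit or range.

## Working session

There is one attempt and no reset: what is moved stays moved. The work goes in short steps, Python scripts to look and compute and a tool call to move; the robot and the scene stay as the last step left them, time stands still between calls to the robot, and variables do not carry over. Pictures are saved under pics/ and viewed, on a budget of 10 in all, crops included, one or two more only if the job needs it, and the job is handed in when it is done.

Besides the shell and the picture viewer there is one more tool, called after ">>>" as name(argument=value, ...), one argument or row to a line, values as JSON. step_arm: Moves the arm, as the interface text tells. Its arguments: {"type":"object","properties":{"deltas":{"type":"array"}},"required":["deltas"]}

```bash
mkdir -p pics; cat > h.py <<'E'
import numpy as np,cv2
from scipy.spatial.transform import Rotation as R
from bench import arm
def snap(n,f):
    c=arm.get_calibration(n); im,d=arm.get_image(n); cv2.imwrite(f'pics/{f}.png',im[:,:,::-1]); np.savez(f'pics/{f}.npz',im=im,d=d,**{k:np.array(v) for k,v in c.items()}); return im,d,c
def world(c,d):
    h,w=d.shape; u,v=np.meshgrid(np.arange(w),np.arange(h))
    K=np.array([[c['fx'],0,c['cx']],[0,c['fy'],c['cy']],[0,0,1.]],float)
    p=cv2.undistortPoints(np.stack([u,v],-1).reshape(-1,1,2).astype(float),K,np.array(c['distortion'],float)).reshape(h,w,2)
    P=np.stack([p[...,0]*d,-p[...,1]*d,-d],-1)
    a=np.array(c['attitude']); r=R.from_quat(a) if a.shape==(4,) else R.from_matrix(a)
    return P@r.as_matrix().T+np.array(c['position'])
E
python3 - <<'E'
from h import *
s=arm.read_state(); print(s)
a=[snap(n,n+'0') for n in('top','scene')]
for x in a: print(x[2])
cv2.imwrite('pics/both.png',cv2.resize(np.hstack([x[0] for x in a])[:,:,::-1],(1024,384))[:, :512])
E
```

```text
{'clock': 0.0, 'joints': array([-1.03736207e+00,  3.85588320e-01,  6.61341602e-03, -5.10968819e-04,
       -1.19398337e+00, -2.58590558e-01]), 'joint_vel': array([-0.00176189,  0.00098428, -0.00030709,  0.00084412,  0.00115084,
        0.00047926]), 'joint_efforts': array([-7.50794379e-05, -3.92283261e+01,  1.88401705e+01,  4.18618217e+00,
       -4.59046409e-03,  1.01715943e-05]), 'position': array([ 169.49504092, -601.02126313,  252.1957157 ]), 'ee_rot': array([ 6.03648928e-01,  7.97249488e-01,  6.30042587e-04, -9.09911306e-04]), 'contact_force': array([1.14233552, 0.175576  , 0.31187258]), 'wrist_torque': array([-0.01850801, -0.01646009, -0.01780607]), 'gripper_width': 85.32540335814551}
{'fx': 430.79811170513926, 'fy': 430.79811170513926, 'cx': 254.2956542110885, 'cy': 197.71554514279788, 'distortion': array([-0.00205298,  0.        ,  0.        ,  0.        ,  0.        ]), 'position': array([339.74180428,  28.28230329, 994.82072632]), 'attitude': array([-0.06479549,  0.04368925,  0.7061775 , -0.70370884])}
{'fx': 380.6387453804628, 'fy': 380.6387453804628, 'cx': 250.86201884439186, 'cy': 191.00128616827357, 'distortion': array([-0.13060392,  0.        ,  0.        ,  0.        ,  0.        ]), 'position': array([-43.36495646, 330.89658132, 765.93692151]), 'attitude': array([-0.18296349,  0.30118956,  0.7954927 , -0.49295088])}
```

View pics/top0.png

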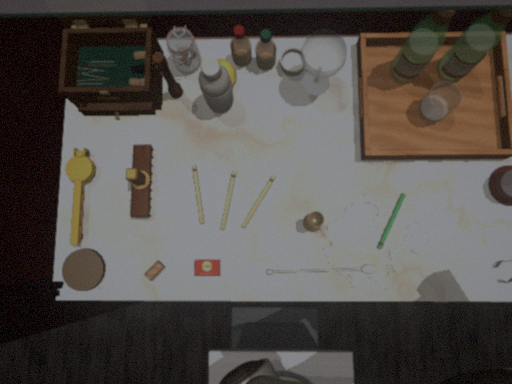

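View pics/scene0.png

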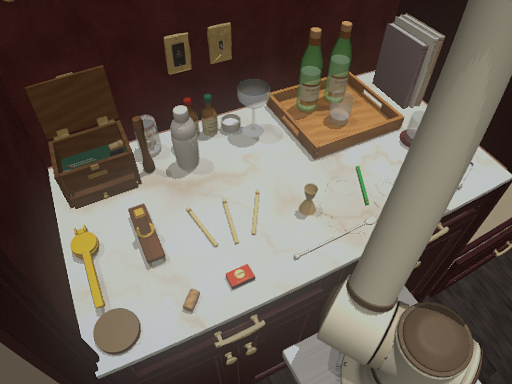

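The top view shows the rake at about (141,180), left of the sticks, with its cap at (132,174). The sticks are at about (198,195), (229,200) and (258,202), and the green decoy is at (392,220). Next I'll measure positions from depth in both views.

```bash
python3 - <<'E'
from h import *
for n in('top0','scene0'):
    z=np.load(f'pics/{n}.npz'); W=world(z,z['d']); im=z['im']; hsv=cv2.cvtColor(im,cv2.COLOR_RGB2HSV)
    X,Y,Z=W[...,0],W[...,1],W[...,2]
    print(n)
    if n=='top0':
        for nm,p in dict(a0=(194,168),a1=(201,221),b0=(234,173),b1=(222,227),c0=(272,178),c1=(243,225),jig=(313,220),red=(207,268),cork=(154,270),table=(215,200),spoon=(80,170)).items(): print(nm,W[p[1],p[0]].round())
        i0=(W[195,198,1],W[180,141,1]); ref=W[180,141]
    # rake: region around ref
    m=(abs(X-ref[0])<130)&(abs(Y-ref[1])<45)
    for lo,hi in((20,38),(85,97),(97,110)):
        k=m&(Z>lo)&(Z<hi); print(lo,hi,k.sum(),np.percentile(X[k],[2,50,98]).round(1),np.percentile(Y[k],[2,50,98]).round(1),np.median(Z[k]).round(1))
        if lo==20: print(cv2.minAreaRect(W[k][:,:2].astype(np.float32)))
    # sticks
    reg=(X>380)&(X<600)&(Y<180)&(Y>-60)
    k=(reg&(hsv[...,1]>60)&(hsv[...,0]>14)&(hsv[...,0]<36)&(Z<25)).astype(np.uint8)
    nn,l,st,_=cv2.connectedComponentsWithStats(k)
    for i in range(1,nn):
        if st[i,4]<40: continue
        q=W[l==i]; r=cv2.minAreaRect(q[:,:2].astype(np.float32)); b=cv2.boxPoints(r)
        v,t=cv2.PCACompute(q[:,:2],None)[:2]; print(st[i],r,np.median(q[:,2]).round(1),'dir',t[0].round(3))
E
```

```text
top0
a0 [565. 200.   6.]
a1 [439. 181.   7.]
b0 [552. 105.   7.]
b1 [425. 132.   7.]
c0 [539.  16.   9.]
c1 [430.  84.   5.]
jig [436. -73.  44.]
red [332. 164.  18.]
cork [328. 283.  21.]
table [488. 150.   3.]
spoon [556. 460.  33.]
20 38 1221 [450.9 519.7 615.2] [297.3 315.7 339.8] 30.2
((533.84912109375, 319.2626647949219), (45.26323699951172, 170.42190551757812), 89.97472381591797)
85 97 50 [520.2 529.8 545.6] [305.9 309.4 331.2] 94.4
97 110 112 [520.8 532.  544.6] [308.5 318.6 330.2] 100.7
[222 172  13  57 123] ((488.341796875, 119.17466735839844), (6.117122173309326, 134.29534912109375), 78.85770416259766) 8.1 dir [ 0.982 -0.187]
[243 177  31  50 120] ((484.83184814453125, 49.25175476074219), (6.343588829040527, 134.51821899414062), 58.68875503540039) 8.4 dir [ 0.856 -0.517]
scene0
20 38 797 [447.8 499.6 613.1] [299. 321. 341.] 30.8
((531.9263916015625, 319.93389892578125), (43.54319763183594, 170.8844757080078), 89.94867706298828)
85 97 44 [518.5 520.8 533.6] [306.1 319.8 331.8] 91.7
97 110 101 [520.1 530.2 542.4] [307.4 319.2 331.3] 101.9
[252 194   7  41 124] ((479.5629577636719, 52.74401092529297), (7.502181529998779, 125.5492935180664), 58.83311080932617) 9.1 dir [ 0.855 -0.518]
[223 199  16  45 157] ((488.1298522949219, 119.99927520751953), (9.306341171264648, 137.27505493164062), 79.67196655273438) 9.5 dir [ 0.982 -0.19 ]
```

>>> step_arm(
  deltas=[
    [85, 310, 378, 0, 0, 0, 15.7],
    [85, 310, 378, 0, 0, 0, 15.7],
    [85, 310, 378, 0, 0, 0, 15.7],
    [85, 310, 378, 0, 0, 0, 15.7],
    [85, 310, 378, 0, 0, 0, 15.7],
    [85, 310, 378, 0, 0, 0, 15.7],
    [85, 310, 378, 0, 0, 0, 15.7],
    [85, 310, 378, 0, 0, 0, 15.7],
    [85, 310, 378, 0, 0, 0, 15.7],
    [85, 310, 378, 0, 0, 0, 15.7],
    [85, 310, 378, 0, 0, 0, 15.7],
    [85, 786, 599, 0, 0, 0, 15.7],
    [85, 786, 599, 0, 0, 0, 15.7],
    [85, 786, 599, 0, 0, 0, 15.7],
    [85, 786, 599, 0, 0, 0, 15.7],
    [85, 786, 599, 0, 0, 0, 15.7],
    [85, 786, 599, 0, 0, 0, 15.7],
    [85, 786, 599, 0, 0, 0, 15.7],
    [85, 786, 599, 0, 0, 0, 15.7],
    [85, 786, 599, 0, 0, 0, 15.7],
  ],
)

```text
clock: 1.77
position: [498.8, 141.7, 253.1]
ee_rot: [0.707, 0.708, -0.0, -0.0]
contact_force: [0.7, 0.5, -0.0]
gripper_width: 85.0
```

>>> step_arm(
  deltas=[
    [85, 177, 34, 0, 0, 0, 0],
    [85, 177, 34, 0, 0, 0, 0],
    [85, 177, 34, 0, 0, 0, 0],
    [85, 177, 34, 0, 0, 0, 0],
    [85, 177, 34, 0, 0, 0, 0],
    [85, 177, 34, 0, 0, 0, 0],
    [85, 177, 34, 0, 0, 0, 0],
  ],
)

```text
clock: 2.35
position: [532.6, 316.9, 252.2]
ee_rot: [0.706, 0.708, -0.001, -0.0]
contact_force: [0.4, -0.7, -0.4]
gripper_width: 85.1
```

```bash
python3 - <<'E'
from h import *
s=arm.read_state(); print(s['position'],s['ee_rot'],s['joints'])
im,d,c=snap('wrist','w1'); W=world(c,d); X,Y,Z=W[...,0],W[...,1],W[...,2]
m=(abs(X-533)<110)&(abs(Y-319)<50)
for lo,hi in((20,38),(97,110)):
    k=m&(Z>lo)&(Z<hi)
    if k.sum()>5: print(lo,k.sum(),np.percentile(Z[k],[10,50,90]).round(1),cv2.minAreaRect(W[k][:,:2].astype(np.float32)))
E
```

```text
[532.62138029 316.90077277 252.15710337] [ 7.06489146e-01  7.07722799e-01 -1.22947631e-03 -1.22692533e-04] [ 7.97381513e-01  3.77738570e-01 -5.63636935e-03 -2.93745290e-04
 -1.18987748e+00 -2.36632365e+00]
20 3501 [28.5 29.8 31.3] ((532.1681518554688, 319.2608642578125), (44.074039459228516, 167.27455139160156), 89.9820327758789)
97 411 [ 97.6 101.  102.1] ((532.6810913085938, 319.3034362792969), (23.16167640686035, 23.21367073059082), 0.44429534673690796)
```

View pics/w1.png

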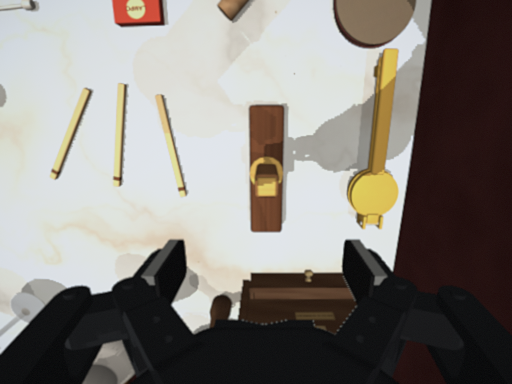

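The wrist view agrees: the rake is centred at (532.5, 319.3), its top is at 101, and the view is clear around it. Next, descend and grip.

>>> step_arm(
  deltas=[
    [85, 2.4, 0, 181, 0, 0, 0],
    [85, 2.4, 0, 181, 0, 0, 0],
    [85, 2.4, 0, 181, 0, 0, 0],
    [85, 2.4, 0, 181, 0, 0, 0],
    [85, 2.4, 0, 181, 0, 0, 0],
    [85, 2.4, 0, 181, 0, 0, 0],
    [20, 2.4, 0, 181, 0, 0, 0],
    [20, 2.4, 0, 181, 0, 0, 0],
    [20, 2.4, 0, 181, 0, 0, 0],
    [20, 2.4, 0, 181, 0, 0, 0],
    [20, 2.4, 0, 181, 0, 0, 0],
    [20, 2.4, 0, 181, 0, 0, 0],
  ],
)

```text
clock: 3.4
position: [533.8, 319.7, 74.2]
ee_rot: [0.707, 0.708, 0.001, 0.0]
contact_force: [-0.8, 0.0, 5.5]
gripper_width: 24.8
```

>>> step_arm(
  deltas=[
    [20, 0, 0, -10, 0, 0, 0],
    [20, 0, 0, -10, 0, 0, 0],
    [20, -20, -20, -10, 0, 0, 0],
    [20, -40, -40, -10, 0, 0, 0],
    [20, -60, -40, -10, 0, 0, 0],
    [20, -60, -40, -10, 0, 0, 0],
    [20, -60, -40, -10, 0, 0, 0],
  ],
)

```text
clock: 3.98
position: [493.0, 258.4, 82.5]
ee_rot: [0.707, 0.707, 0.0, -0.0]
contact_force: [0.8, 0.1, -1.8]
gripper_width: 25.7
```

```bash
python3 - <<'E'
from h import *
s=arm.read_state(); print(s['position'],s['contact_force'],s['gripper_width'])
im,d,c=snap('scene','s2'); snap('top','t2'); W=world(c,d); X,Y,Z=W[...,0],W[...,1],W[...,2]
m=(abs(X-493)<110)&(abs(Y-260)<45)&(Z>32)&(Z<45)
print(m.sum(),np.percentile(Z[m],[10,50,90]),cv2.minAreaRect(W[m][:,:2].astype(np.float32)))
E
```

```text
[493.02951468 258.39120214  82.49407338] [ 0.8160817   0.10750309 -1.79168722] 25.736321230383396
662 [36.92920576 39.45563392 41.73311712] ((486.8466796875, 258.32232666015625), (44.74408721923828, 161.6304473876953), 89.93744659423828)
```

View pics/s2.png

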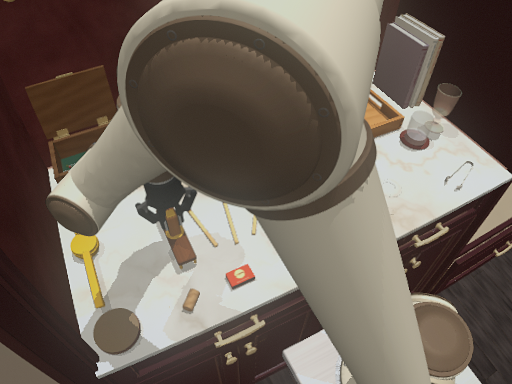

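The rake hangs level about 9 mm up, and the wrist force shows its 1.8 N weight. Next I'll lower it to just above the worktop and comb towards -y.

>>> step_arm(
  deltas=[
    [20, -15, 0, 7, 0, 0, 0],
    [20, -30, 0, 7.5, 0, 0, 0],
    [20, -38, 0, 7.5, 0, 0, 0],
    [20, -46, 0, 7.5, 0, 0, 0],
    [20, -54, 0, 7.5, 0, 0, 0],
    [20, -62, 0, 7.5, 0, 0, 0],
    [20, -70, 0, 7.5, 0, 0, 0],
    [20, -78, 0, 7.5, 0, 0, 0],
    [20, -86, 0, 7.5, 0, 0, 0],
    [20, -94, 0, 7.5, 0, 0, 0],
    [20, -102, 0, 7.5, 0, 0, 0],
    [20, -110, 0, 7.5, 0, 0, 0],
    [20, -118, 0, 7.5, 0, 0, 0],
    [20, -126, 0, 7.5, 0, 0, 0],
    [20, -134, 0, 7.5, 0, 0, 0],
    [20, -142, 0, 7.5, 0, 0, 0],
  ],
)

```text
clock: 5.42
position: [493.3, 116.3, 74.8]
ee_rot: [0.707, 0.707, 0.0, 0.0]
contact_force: [-0.2, 0.6, -2.5]
gripper_width: 25.4
```

```bash
python3 - <<'E'
from h import *
s=arm.read_state(); print(s['position'],s['contact_force'],s['gripper_width'])
a=[snap(n,n+'3')[0] for n in('top','wrist')]
cv2.imwrite('pics/both3.png',cv2.hconcat([a[0][100:330,100:400],a[1][0:230,0:500]])[:,:,::-1])
E
```

```text
[493.2902354  116.33418498  74.84427907] [-0.16337025  0.63793806 -2.51143106] 25.383316727833414
```

View pics/both3.png

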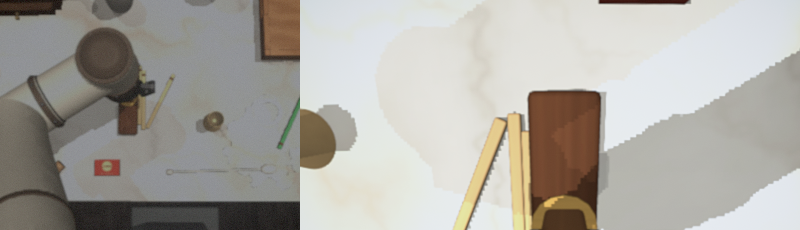

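Sticks a and b now lie along the rake at about (520,150) and c is just being caught. I'll keep sweeping.

>>> step_arm(
  deltas=[
    [20, -8, 0, 0, 0, 0, 0],
    [20, -16, 0, 0, 0, 0, 0],
    [20, -24, 0, 0, 0, 0, 0],
    [20, -32, 0, 0, 0, 0, 0],
    [20, -40, 0, 0, 0, 0, 0],
    [20, -48, 0, 0, 0, 0, 0],
    [20, -56, 0, 0, 0, 0, 0],
    [20, -64, 0, 0, 0, 0, 0],
    [20, -72, 0, 0, 0, 0, 0],
    [20, -80, 0, 0, 0, 0, 0],
    [20, -84, 0, 0, 0, 0, 0],
    [20, -84, 0, 0, 0, 0, 0],
    [20, -84, 0, 0, 0, 0, 0],
  ],
)

```text
clock: 6.6
position: [493.4, 32.8, 74.8]
ee_rot: [0.707, 0.707, 0.0, 0.0]
contact_force: [0.3, -0.2, -1.7]
gripper_width: 25.4
```

```bash
python3 - <<'E'
from h import *
s=arm.read_state(); print(s['position'],s['contact_force'],s['gripper_width'])
im,d,c=snap('wrist','w4');snap('scene','s4')
W=world(c,d)
for u,v in((300,130),(100,130)):print(W[v,u])
E
```

```text
[493.41228112  32.84301076  74.83132599] [ 0.29780055 -0.19079193 -1.71067043] 25.41793937215125
[432.19092154  58.89472499  -0.56805732]
[430.17733781 -67.27382531  29.21014636]
```

View pics/w4.png

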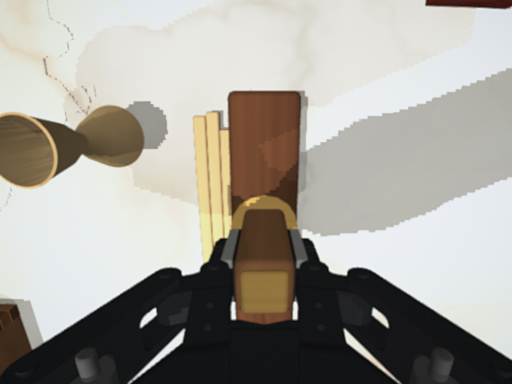

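The three sticks lie flat side by side at columns 195–230, nearly parallel. Next, back the rake off and set it down.

>>> step_arm(
  deltas=[
    [20, 15, 0, 0, 0, 0, 0],
    [20, 30, 0, 0, 0, 0, 0],
    [20, 45, 0, 0, 0, 0, 0],
    [20, 45, 0, 0, 0, 0, 0],
    [20, 45, 0, 0.5, 0, 0, 0],
    [20, 45, 0, 1, 0, 0, 0],
    [20, 45, 0, 1.3, 0, 0, 0],
    [20, 45, 0, 1.3, 0, 0, 0],
  ],
)

```text
clock: 7.37
position: [493.7, 78.1, 74.1]
ee_rot: [0.707, 0.707, 0.001, 0.0]
contact_force: [-2.1, 2.8, 4.2]
gripper_width: 25.4
```

The force has turned upward, so the rake is standing on the worktop. Next, release and rise.

>>> step_arm(
  deltas=[
    [40, 0, 0, 0, 0, 0, 0],
    [85, 0, 0, 0, 0, 0, 0],
    [85, 0, 0, 0, 0, 0, 0],
    [85, 0, 0, 0, 0, 0, 0],
    [85, 0, 0, 0, 0, 0, 0],
    [85, 0, 0, 0, 0, 0, 0],
    [85, 0, 0, -30, 0, 0, 0],
    [85, 0, 0, -70, 0, 0, 0],
    [85, 0, 0, -110, 0, 0, 0],
    [85, 0, 0, -150, 0, 0, 0],
    [85, 0, 0, -180, 0, 0, 0],
    [85, 0, 0, -180, 0, 0, 0],
    [85, 0, 0, -180, 0, 0, 0],
  ],
)

```text
clock: 8.45
position: [493.9, 78.4, 255.5]
ee_rot: [0.707, 0.707, 0.002, 0.001]
contact_force: [-1.1, -0.8, -1.0]
gripper_width: 84.7
```

```bash
python3 - <<'E'
from h import *
s=arm.read_state(); print(s['clock'],s['position'],s['contact_force'],s['gripper_width'])
im,d,c=snap('wrist','w5'); W=world(c,d); X,Y,Z=W[...,0],W[...,1],W[...,2]
m=(abs(X-493)<100)&(abs(Y-78)<45)
for lo,hi in((20,38),(97,110)):
    k=m&(Z>lo)&(Z<hi); print(lo,k.sum(),np.percentile(Z[k],[10,50,90]).round(1),cv2.minAreaRect(W[k][:,:2].astype(np.float32)))
k=(abs(X-493)<110)&(Y<40)&(Y>-40)&(Z>4.5)&(Z<30); print(k.sum(),np.percentile(Z[k],[5,50,95]),cv2.minAreaRect(W[k][:,:2].astype(np.float32)))
E
```

```text
8.45 [493.89510542  78.43382599 255.4906013 ] [-1.10722034 -0.75275613 -0.95814444] 84.66312578759606
20 3512 [28.5 29.8 31.3] ((492.4766845703125, 77.80224609375), (169.79515075683594, 44.073631286621094), 0.06437285989522934)
97 409 [ 97.6 101.  102.1] ((492.54669189453125, 77.62032318115234), (23.246931076049805, 22.662113189697266), 0.2509987950325012)
1905 [6.38829657 7.79141993 9.1575264 ] ((495.21136474609375, -1.6509418487548828), (27.38418960571289, 151.80018615722656), 89.88265991210938)
```

View pics/w5.png

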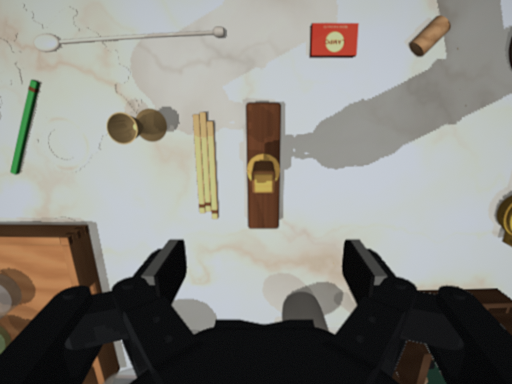

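The rake stands upright with its top at 101. The sticks at (205,165) form a bundle 27 x 152 mm, flat at z≈8, with their ends level within about 12 mm. I'm handing it in.

```bash
python3 -c "
from bench import arm
print(arm.job_done())"
```

```text
the job is handed in; nothing more can be done
None
```

I gripped the rake by its post and combed the three sticks together in one sweep towards -y. I then backed the rake off 45 mm, stood it on its teeth, released it and raised the arm clear. I handed in after about 8.5 s, and no verdict was reported.

Last checks, from the wrist camera after release:
- **Sticks:** all three lie flat with their tops at about 8 mm. They form a 27 x 152 mm bundle, so they are touching and parallel, with ends level to about 12 mm.
- **Rake:** it stands upright, with the head top at 30 mm and the cap at 101 mm.
- **Robot:** the gripper is open and clear, at 255 mm. It never came near the sticks; only the rake moved them.

No check failed. The only disagreement was 1–2 mm between cameras, which is within the calibration tolerance.

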